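# Clamp a sample jar in the jar shaker with its lever spindle

## Task

Make the black-lidded jar fast in the jar shaker for its mixing run: swing the clamp arm over the jar until it is fully home against the left post, screw the lever spindle down clockwise by its upright red lever until the rubber pad is just snug on the lid (finger-tight, not forced), then fold the lever right down to lock it. The jar is glass, so do not overtighten, and leave the other things on the bench where they are.

Things in the scene. Friction and masses are not known exactly. Their poses are not given: they have to be found in the camera images.
- shaker: Fixed jar shaker: white housing 190 x 225 x 50 mm, dark front panel facing its -x; platform top at z = 64 mm with a black jar nest in the middle; two steel posts at its y = +75 (left) and -75 mm (right), ending in dark cap nuts of radius 10 mm, top at z = 207 mm. Origin: on the bench under the nest's centre; x to its back, y to its left, z up.
- jar: The glass jar to be clamped: black lid, 66 mm across, 90 mm high, loose, standing upright in the shaker's nest (3 mm above the platform, in a ring 12 mm high, about 2 mm play). Origin: centre of its underside; z up.
- clamp_arm (a joint): Angle (rad) of the swing arm, an aluminium bar 32 mm wide, 18 mm thick, top at z = 200 mm, about the right post's axis. 0 = home: across the jar along the shaker's +y, its side notch hard against the left post. It grows as the arm swings out to the shaker's front (counter-clockwise from above). Stiff (about 2 N at the knob); stays where it is left.
- swing_knob (a point): The black knob standing on the arm's free end, 36 mm high, up to 21 mm in diameter, for pushing or pulling the arm. This point is on the knob's axis, half way up, 18 mm above the arm's top and 171 mm from the right post's axis.
- spindle: Lever spindle: a 16 mm threaded rod through the arm, 75 mm from the right post's axis (over the jar when the arm is home), dark fork and flange of radius up to 16 mm on top, 44 mm round rubber pad below. Origin: on the rod's axis at the lever's pin; z up; x is level and points the way the lever folds, so it turns with the spindle.
- thread (a point): Top of the thread in the arm, on the rod's axis. Clockwise from above the spindle sinks 2.5 mm a radian, 4.4 rad in all, and stays where it is left. Turning freely takes 0.06 N m. The pad's wear differs by 5 mm from run to run and shows in no pose: the gap to the lid is 2 to 8 mm at the start, so the touch must be felt.
- lid_point (a point): Middle of the jar's lid, on top, where the pad bears. Past the touch the pad is springy: about 28 N more on the lid and 0.3 to 0.5 N m more turning moment for each radian. Just snug is 0.25 to 0.85 rad past the touch (7 to 24 N on the lid). The jar does not turn with the pad.
- lever (a joint): Fold angle (rad) of the cam lever about its level pin: 0 = open, upright, in line with the spindle; 1.55 = folded fully down, level, pointing along the spindle's x (a stop). Stiff (0.18 N m, more when the pad bears on the lid); stays where it is left. Folding pushes the pad 2.5 mm further down: about 25 N more on the lid.
- lever_tip (a point): Free end of the lever, 56 mm from its pin. The lever is a flat red paddle, 10 mm thick along the spindle's x, 23 mm wide along the spindle's y, its red grip from 16 to 56 mm from the pin; the flat faces can be gripped from above while it is upright. Finger pads holding it with about 12 N slip round it at 0.3 N m: finger-tight.
- green_jar: Bystander: jar with a green lid, 65 mm across, 85 mm high. Origin: centre of its underside.
- timer: Bystander: white kitchen timer lying on its back, 66 x 66 x 19 mm. Origin: centre of its underside.
- beaker_250: Bystander: empty glass beaker, 72 mm across, 97 mm high. Origin: centre of its underside.
- marker: Bystander: marker pen with a blue cap, 128 x 15 x 15 mm, lying. Origin: its middle, underside.

How it is judged:
By the outcome, as a careful person would: the job done as asked, in the order asked, and still so for the second after the job is handed in, with the robot touching nothing.
It also fails if it takes over 72 s, if anything falls off the work surface, if the arm or the gripper's body presses on something with over 40 N, if the wrist force passes 120 N, or if a joint passes its speed limit or range.

## Robot

A 7-joint arm with a two-finger parallel gripper is mounted at the origin on a cart in front of the work surface, level with it; the furniture and walls round the work are solid. World frame = base frame: x ahead of the robot, y to its left, z up, the work surface at z = 0. Lengths are in m, angles in rad, forces in N, time in s.
With the tool pointing down it reaches from about 0.425 to 0.875 m from the base axis. Payload 9.9 kg.
Tool frame: the origin (TCP) lies on the centre line of the jaws, within the pads' length; the fingertips stand 25 mm ahead of it and the grasp point (between the pads) lies 6 mm ahead of it (bot.tip_reach is the distance from the TCP to the fingertips, in m); z points along the fingers, y is the line along which they close (so a half turn about z gives the same grasp; the last joint's range is limited). The gripper opens to 85 mm and grips with 20 to 120 N. Pads are 22 mm wide; open, the fingers measure 114 mm over their backs; the gripper's body (76 mm by 85 mm) begins 54 mm behind the grasp point. The pads swing forward as they close: fully open they stand 13 mm farther back than shut.
Start: joints at [-1.291, 0.576, 0.025, 1.437, -0.015, 1.129, -0.057], TCP at [0.24, 0.631, 0.256] pointing down, gripper open.
Joint ranges: [-2.76, 2.76], [-0.34, 2.15], [-1.52, 1.57], [0.19, 2.46], [-1.09, 4.23], [0.17, 1.99], [-2.82, 2.82]. Speed limits (rad/s): [2.22, 2.22, 3.01, 3.01, 3.14, 3.14, 3.14].

## Interface

Orientations are given as a unit quaternion [x, y, z, w].
In Python, from cell import bot gives the robot as it stands.
- The arm moves only by the tool carry_out, never from a script. Its argument "increments" is text: rows parted by semicolons, each of 7 numbers parted by spaces: the finger opening in mm, from 0 to 85.4, then the shift along the world's x, y, z in mm, then the turn, a rotation vector about the world's x, y, z in rad. In form: gripper dx dy dz rx ry rz; .... A call has 1 to 8 rows; each row shifts and turns the commanded pose from where the row before left it; what a row does not reach is not made up. A row lasts 1/10 s, in which the tool goes at most 50 mm and 8.59 degrees, less where a joint would pass 70% of its speed; a pose out of reach is approached as far as the arm can. A call is refused whole if a number of a shift passes 50 or a number of a turn 0.15, either way. A call with a gripper value outside its range is refused whole. The fingers move at their own pace and stop on an object; the grip force is fixed at half the most. Time passes only in rows, so rows that do not move let the fingers close. It gives the time, the measured TCP pose, the force, the opening and the grip force at its end, in the units of the state.
- bot.get_state(): the state, without advancing time (a new reading comes with each control period).
- bot.camera(name): name is "scene" or "top" or "wrist"; returns a dict with "pixels" (420x560x3 uint8, blue, green, red), "fx", "fy", "cx", "cy" (pixels), "k1" (the pictures are not rectified: a ray, as slopes to the right and down, at radius r is drawn at 1 + k1 r^2 times it, then the intrinsics apply), "extrinsics" (4x4, takes a point from world to camera coordinates). Camera axes: x right, y up, looking along -z (the intrinsics and any distortion apply to the point x, -y, -z); pixel columns grow to the right and rows downward; lengths in m; the calibration is good to about 2 mm. A picture is of the moment at which its call begins. There is no depth.
- bot.close_job(): hands the job in; it is judged then, once.
Trained networks look in a picture, given as the dict that the camera call returned (one of the last four; its "shot" number tells which), for a name from the list of things; names that differ only in an ending like _2 or _b are one class to them, and where a whole thing is asked for, a point or a joint stands for the part that bears it (a point fixed in the world has none). Each returns a list of dicts, best first, with "conf" (0 to 1); they miss things now and then, are a little off and sometimes report something else, mostly with a low value. They report only what shows in the picture. A call takes as long as a camera call.
- bot.spot_in(name, picture): "position" ([x, y, z] in m, in world coordinates, good to about 4 mm: the middle of the surface that is visible of it).
- bot.mark_of(name, picture): "position" ([x, y, z] in m, in world coordinates, good to about 4 mm: a listed point, or the origin of a listed thing).
The state is a dict: "time_s": time; "joint_pos": joint angles; "dq": joint speeds; "effort": joint torques, N m; "eef_pos": TCP position; "eef_rot": TCP orientation; "ft_force": force on the tool from outside, world axes, zero at the start; "wrist_torque": the same for the moment, N m; "finger_gap": finger opening in m; "gripper_force": force on a finger pad.
Only numpy, scipy, OpenCV 4.12 (cv2) and the standard library are available. Lean on these libraries where they do the work, as an engineer would, in place of code of your own. Each camera call takes 0.05 s, during which the arm holds its last target. There are 200 camera calls.

## Working session

There is one attempt and no reset: what is moved stays moved. The work goes in short steps, Python scripts to look and compute and a tool call to move; the robot and the scene stay as the last step left them, time stands still between calls to the robot, and variables do not carry over. Pictures are saved under pics/ and viewed, at most 10 in all, crops included, and the job is handed in when it is done.

Besides the shell and the picture viewer there is one more tool, called as a command line: name --argument value ..., lists and objects as JSON in quotes. carry_out: Moves the arm, as the interface text tells. Its arguments: {"type":"object","properties":{"increments":{"type":"string"}},"required":["increments"]}

```bash
mkdir -p pics; cat > h.py <<'E'
from cell import bot
import numpy as np, cv2
def st():
    s=bot.get_state(); print({k:np.round(s[k],4).tolist() for k in ("time_s","eef_pos","eef_rot","ft_force","wrist_torque","finger_gap","gripper_force","joint_pos")})
def look(cam,names,fn=None):
    p=bot.camera(cam)
    if fn: cv2.imwrite("pics/"+fn,p["pixels"])
    for n in names:
        print(cam,n,[(np.round(d["position"],4).tolist(),round(d["conf"],2)) for d in bot.mark_of(n,p)[:2]])
    return p
E
python3 - <<'E'
from h import *
st()
N=["shaker","jar","swing_knob","spindle","thread","lid_point","lever_tip"]
for c in ("scene","top"): look(c,N+["green_jar","timer","beaker_250","marker"],c+"0.png")
a=cv2.imread("pics/scene0.png");b=cv2.imread("pics/top0.png")
E
```

```text
{'time_s': 0.0, 'eef_pos': [0.24, 0.6304, 0.2554], 'eef_rot': [0.1809, 0.9835, -0.0008, -0.0001], 'ft_force': [-0.2909, -1.1569, 0.1371], 'wrist_torque': [0.015, -0.0434, 0.0027], 'finger_gap': 0.0852, 'gripper_force': 0.0, 'joint_pos': [-1.2908, 0.5765, 0.0248, 1.4379, -0.015, 1.129, -0.0565]}
scene shaker [([0.576, 0.2525, 0.0039], 0.86), ([0.5486, 0.5706, -0.0013], 0.45)]
scene jar [([0.5771, 0.2553, 0.0681], 0.96)]
scene swing_knob [([0.4506, 0.2823, 0.2204], 0.73)]
scene spindle [([0.527, 0.2243, 0.2241], 0.72)]
scene thread [([0.5254, 0.2294, 0.1993], 0.65)]
scene lid_point [([0.5742, 0.2557, 0.1593], 0.78)]
scene lever_tip [([0.533, 0.2177, 0.2857], 0.72), ([0.6431, 0.4876, -0.001], 0.39)]
scene green_jar [([0.6421, 0.4889, -0.0027], 0.92), ([0.5262, 0.2273, 0.2004], 0.17)]
scene timer [([0.3748, 0.4759, 0.0033], 0.7)]
scene beaker_250 [([0.554, 0.5747, -0.0024], 0.96)]
scene marker [([0.3504, 0.3741, -0.0006], 0.53)]
top shaker [([0.5788, 0.2544, 0.0034], 0.78)]
top jar [([0.5722, 0.256, 0.0644], 0.79)]
top swing_knob [([0.4487, 0.2766, 0.2174], 0.87)]
top spindle [([0.5322, 0.2214, 0.2271], 0.9)]
top thread [([0.5301, 0.2246, 0.2021], 0.72)]
top lid_point [([0.5771, 0.2597, 0.1587], 0.69), ([0.5313, 0.2222, 0.2869], 0.57)]
top lever_tip [([0.5308, 0.2248, 0.2877], 0.75), ([0.3537, 0.3811, 0.0019], 0.67)]
top green_jar [([0.6373, 0.4957, -0.0002], 0.77)]
top timer [([0.3765, 0.4803, -0.0022], 0.81)]
top beaker_250 [([0.5553, 0.5709, -0.0011], 0.67)]
top marker [([0.3536, 0.38, 0.0003], 0.92)]
```

View pics/scene0.png

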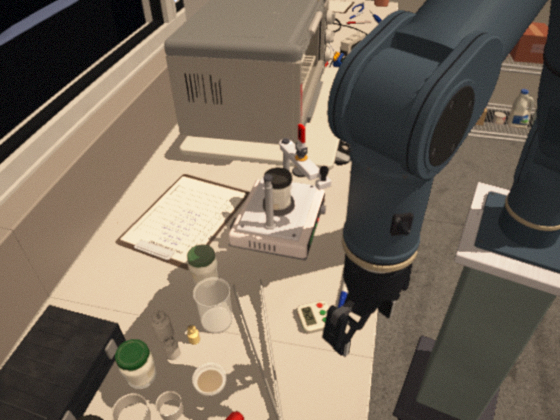

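View pics/top0.png

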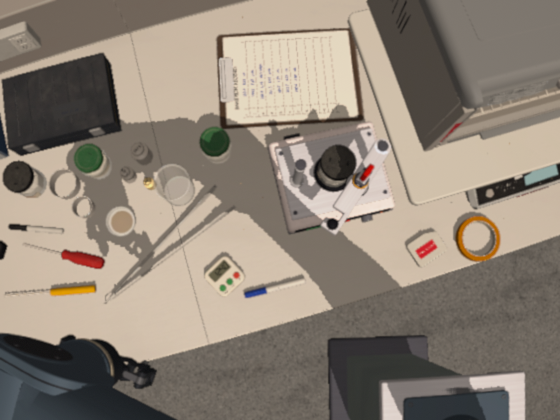

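The scene view shows the shaker around (285,210), with its arm swung out to the front. The top view shows the arm running from the right post (383,147) to the knob (333,224), with the red lever at (367,172). The network points agree with this: R is about (0.591, 0.180), yaw about 0.18 and arm angle about 0.77. The reported heights also match the given sizes. I'm moving above the knob now.

carry_out --increments "40 20 -30 7 0 0 -0.03; 40 20 -35 7 0 0 -0.03; 40 20 -35 7 0 0 -0.03; 40 20 -35 7 0 0 -0.03; 40 20 -35 7 0 0 -0.03; 40 20 -35 7 0 0 -0.03; 40 20 -35 7 0 0 -0.03; 40 20 -35 6 0 0 -0.03"

```text
time_s: 2.0
eef_pos: [0.4009, 0.3544, 0.3119]
eef_rot: [0.298, 0.955, 0.0, 0.0]
ft_force: [1.0, 1.2, 0.7]
finger_gap: 0.04
gripper_force: 0.0
```

carry_out --increments "40 20 -35 0 0 0 0; 40 20 -30 0 0 0 0; 40 10 -10 0 0 0 0; 40 0 0 0 0 0 0; 40 0 0 0 0 0 0"

```text
time_s: 2.5
eef_pos: [0.4497, 0.2819, 0.3112]
eef_rot: [0.297, 0.955, 0.0, -0.0]
ft_force: [0.2, 0.4, 0.8]
finger_gap: 0.0399
gripper_force: 0.0
```

```bash
python3 - <<'E'
from h import *
st(); print(bot.tip_reach)
look("wrist",["swing_knob","spindle","thread","lever_tip","lid_point","shaker"],"w1.png")
look("top",["swing_knob","spindle","thread"])
E
```

```text
{'time_s': 2.5, 'eef_pos': [0.4497, 0.2819, 0.3112], 'eef_rot': [0.297, 0.9549, 0.0002, -0.0003], 'ft_force': [0.1829, 0.4029, 0.8216], 'wrist_torque': [0.0346, -0.0097, 0.0094], 'finger_gap': 0.0399, 'gripper_force': 0.0, 'joint_pos': [-0.7674, 0.3155, 0.1644, 1.7357, -0.0581, 1.0951, 0.3833]}
0.025
wrist swing_knob [([0.4537, 0.2841, 0.2157], 0.92)]
wrist spindle [([0.5274, 0.2234, 0.2284], 0.87), ([0.5768, 0.2554, -0.0007], 0.69)]
wrist thread [([0.5353, 0.225, 0.2022], 0.96)]
wrist lever_tip [([0.5531, 0.5711, -0.0052], 0.25)]
wrist lid_point [([0.5768, 0.2522, 0.1559], 0.68)]
wrist shaker [([0.5765, 0.2542, 0.0019], 0.57), ([0.4515, 0.2792, 0.2142], 0.26)]
top swing_knob [([0.4476, 0.2784, 0.2152], 0.65)]
top spindle [([0.6387, 0.4939, -0.0022], 0.62)]
top thread []
```

View pics/w1.png

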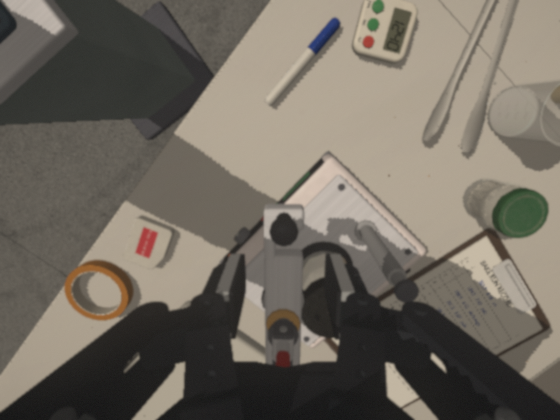

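The wrist view shows the knob at (284,228), centred between the fingertips at about columns 235 and 335. The bar is vertical in the image, so the jaws are tangential to the swing. I'm descending round the knob.

carry_out --increments "40 0 0 -25 0 0 0; 40 0 0 -25 0 0 0; 40 0 -1 -20 0 0 0; 30 0 0 -8 0 0 0; 26 0 0 0 0 0 0; 26 0 0 0 0 0 0"

```text
time_s: 3.65
eef_pos: [0.4506, 0.2801, 0.234]
eef_rot: [0.297, 0.955, 0.0, 0.0]
ft_force: [-0.3, -0.2, 0.2]
finger_gap: 0.0259
gripper_force: 0.0
```

```bash
python3 - <<'E'
import numpy as np
R=np.array([.591,.1795]);K0=np.array([.4497,.281])
r=np.linalg.norm(K0-R);a0=np.arctan2(*(K0-R)[::-1]);print(r,a0,1.753)
P=[R+.171*np.array([np.cos(a0-t),np.sin(a0-t)]) for t in np.arange(0,.9,.06)]
print(np.round(np.diff(P,axis=0)*1000,1)); print(P[-1])
E
```

```text
0.17397683753879423 2.518670449128133 1.753
[[ 6.2  8.1]
 [ 6.7  7.8]
 [ 7.2  7.3]
 [ 7.6  6.9]
 [ 8.   6.4]
 [ 8.4  5.9]
 [ 8.7  5.4]
 [ 9.   4.9]
 [ 9.3  4.3]
 [ 9.5  3.8]
 [ 9.7  3.2]
 [ 9.9  2.6]
 [10.1  2. ]
 [10.2  1.4]
 [10.2  0.8]]
[0.58281665 0.35030408]
```

carry_out --increments "26 6 8 0 0 0 -0.06; 26 7 8 0 0 0 -0.06; 26 7 7 0 0 0 -0.06; 26 8 7 0 0 0 -0.06; 26 8 6 0 0 0 -0.06; 26 8 6 0 0 0 -0.06; 26 9 5 0 0 0 -0.06; 26 9 5 0 0 0 -0.06"

```text
time_s: 4.45
eef_pos: [0.512, 0.3327, 0.2344]
eef_rot: [0.517, 0.856, 0.0, -0.0]
ft_force: [-2.0, 0.3, 0.2]
finger_gap: 0.0259
gripper_force: 1.2
```

carry_out --increments "26 9 4 0 0 0 -0.06; 26 10 4 0 0 0 -0.06; 26 10 3 0 0 0 -0.06; 26 5 1 0 0 0 -0.03; 26 0 0 0 0 0 0"

```text
time_s: 4.95
eef_pos: [0.5468, 0.3441, 0.2339]
eef_rot: [0.603, 0.798, 0.001, 0.0]
ft_force: [0.5, 0.4, 0.5]
finger_gap: 0.026
gripper_force: 0.0
```

```bash
python3 - <<'E'
from h import *
st()
for c in ("wrist","top","scene"): look(c,["swing_knob","spindle","thread"],c+"2.png")
E
```

```text
{'time_s': 4.95, 'eef_pos': [0.5468, 0.3441, 0.2339], 'eef_rot': [0.6027, 0.798, 0.0006, 0.0004], 'ft_force': [0.5009, 0.399, 0.5262], 'wrist_torque': [-0.0148, 0.0168, 0.0147], 'finger_gap': 0.026, 'gripper_force': 0.0, 'joint_pos': [-0.8332, 0.5711, 0.3335, 1.56, -0.2058, 1.044, -0.1682]}
wrist swing_knob [([0.5445, 0.3474, 0.2139], 0.6)]
wrist spindle []
wrist thread []
top swing_knob []
top spindle []
top thread []
scene swing_knob [([0.5434, 0.348, 0.2206], 0.79)]
scene spindle [([0.5696, 0.2526, 0.2012], 0.54), ([0.5696, 0.2513, 0.2246], 0.38)]
scene thread [([0.5669, 0.2538, 0.201], 0.71), ([0.3771, 0.4777, 0.0039], 0.2)]
```

carry_out --increments "26 5 1 0 0 0 -0.03; 26 4 1 0 0 0 -0.02; 26 3 0 0 0 0 0; 26 0 0 0 0 0 0"

```text
time_s: 5.95
eef_pos: [0.5586, 0.3459, 0.2331]
eef_rot: [0.622, 0.783, -0.0, 0.0]
ft_force: [-0.8, -0.1, 0.8]
finger_gap: 0.0262
gripper_force: 0.2
```

carry_out --increments "26 4 1 0 0 0 -0.02; 26 0 0 0 0 0 0"

```text
time_s: 6.15
eef_pos: [0.5599, 0.346, 0.2327]
eef_rot: [0.631, 0.776, -0.003, -0.002]
ft_force: [-10.8, -3.8, 5.3]
finger_gap: 0.0262
gripper_force: 5.8
```

carry_out --increments "26 -2 0 5 0 0 0; 26 0 0 0 0 0 0; 26 3 0 0 0 0 0; 26 0 0 0 0 0 0"

```text
time_s: 6.55
eef_pos: [0.5601, 0.3466, 0.2381]
eef_rot: [0.63, 0.777, -0.003, -0.002]
ft_force: [-15.8, -2.9, 8.4]
finger_gap: 0.0263
gripper_force: 8.2
```

carry_out --increments "26 2 0 0 0 0 0; 26 0 0 0 0 0 0"

```text
time_s: 6.75
eef_pos: [0.5603, 0.3466, 0.2379]
eef_rot: [0.63, 0.777, -0.004, -0.003]
ft_force: [-23.2, -4.3, 11.4]
finger_gap: 0.0261
gripper_force: 11.6
```

```bash
python3 - <<'E'
from h import *
st()
p=look("scene",["swing_knob","spindle","thread","lever_tip"])
cv2.imwrite("pics/s3.png",cv2.resize(p["pixels"][110:260,220:370],None,fx=4,fy=4,interpolation=cv2.INTER_CUBIC))
E
```

```text
{'time_s': 6.75, 'eef_pos': [0.5603, 0.3466, 0.2379], 'eef_rot': [0.6298, 0.7767, -0.0039, -0.0035], 'ft_force': [-23.1917, -4.3285, 11.3707], 'wrist_torque': [-0.9701, 4.9109, 0.0667], 'finger_gap': 0.0261, 'gripper_force': 11.5905, 'joint_pos': [-0.8255, 0.5946, 0.3501, 1.5082, -0.2229, 1.0878, -0.2168]}
scene swing_knob [([0.557, 0.3488, 0.223], 0.7)]
scene spindle [([0.5727, 0.254, 0.226], 0.59)]
scene thread [([0.5751, 0.2562, 0.2017], 0.96)]
scene lever_tip []
```

View pics/s3.png

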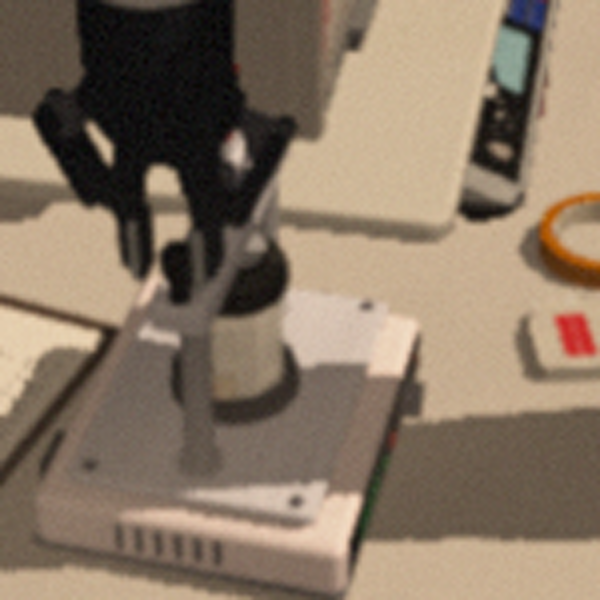

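The crop shows the bar over the black lid, with the left post (200,350) up against the bar's end and the knob at (180,265) between the fingers. The bar didn't move when I pushed with 23 N, so it is home. I'm backing off and going above the lever.

carry_out --increments "30 -6 0 0 0 0 0; 40 0 0 10 0 0 0; 40 0 0 35 0 0 0; 60 0 0 40 0 0 0; 60 0 0 40 0 0 0; 60 5 -30 0 0 0 0; 60 6 -35 0 0 0 0; 60 5 -26 0 0 0 0"

```text
time_s: 7.8
eef_pos: [0.5766, 0.2534, 0.365]
eef_rot: [0.631, 0.776, 0.001, 0.001]
ft_force: [0.6, -0.4, -0.4]
finger_gap: 0.0601
gripper_force: 0.0
```

carry_out --increments "60 0 0 0 0 0 0; 60 0 0 0 0 0 0"

```text
time_s: 8.0
eef_pos: [0.5761, 0.2553, 0.3644]
eef_rot: [0.631, 0.776, 0.001, 0.001]
ft_force: [0.8, 0.9, 0.1]
finger_gap: 0.0602
gripper_force: 0.0
```

```bash
python3 - <<'E'
from h import *
st()
p=look("wrist",["swing_knob","spindle","thread","lever_tip","lid_point"],"w4.png")
for c in ("top","scene"): look(c,["swing_knob","spindle","thread","lever_tip"])
E
```

```text
{'time_s': 8.0, 'eef_pos': [0.5761, 0.2553, 0.3644], 'eef_rot': [0.631, 0.7758, 0.0011, 0.0005], 'ft_force': [0.7803, 0.9437, 0.0857], 'wrist_torque': [0.0327, -0.001, 0.0226], 'finger_gap': 0.0602, 'gripper_force': 0.0, 'joint_pos': [-0.7282, 0.4612, 0.3948, 1.3962, -0.1779, 1.3168, -0.1211]}
wrist swing_knob [([0.5535, 0.3502, 0.2175], 0.97)]
wrist spindle [([0.5739, 0.2541, 0.2298], 0.9)]
wrist thread [([0.5774, 0.2506, 0.203], 0.71)]
wrist lever_tip [([0.5754, 0.2569, 0.2878], 0.77)]
wrist lid_point []
top swing_knob []
top spindle [([0.5766, 0.2546, 0.2268], 0.57)]
top thread [([0.5741, 0.2532, 0.2029], 0.88), ([0.6386, 0.495, 0.0], 0.39)]
top lever_tip [([0.5775, 0.253, 0.2841], 0.8)]
scene swing_knob [([0.5576, 0.353, 0.2167], 0.72), ([0.573, 0.252, 0.1582], 0.38)]
scene spindle [([0.5769, 0.2541, 0.2231], 0.69)]
scene thread [([0.5736, 0.2583, 0.1997], 0.73), ([0.6431, 0.4894, -0.0036], 0.45)]
scene lever_tip [([0.5753, 0.2514, 0.2823], 0.57)]
```

View pics/w4.png

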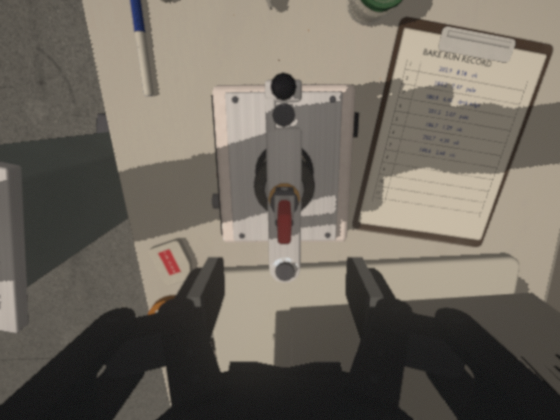

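The wrist view shows the knob (284,87), cap nut (284,113) and bar in one vertical line, with the red lever around (284,220). It looks narrow across the image. I'm zooming in to measure the paddle's orientation.

```bash
python3 - <<'E'
from h import *
im=cv2.imread("pics/w4.png")
cv2.imwrite("pics/w4z.png",cv2.resize(im[170:260,225:345],None,fx=6,fy=6,interpolation=cv2.INTER_CUBIC))
p=bot.camera("wrist");print(p["fx"],p["cx"],p["cy"],p["k1"]);E=p["extrinsics"];print(np.round(np.linalg.inv(E),4))
def proj(X):
    c=E@np.append(X,1);u=np.array([c[0],-c[1]])/-c[2];u=u*(1+p["k1"]*(u@u));return u*[p["fx"],p["fy"]]+[p["cx"],p["cy"]]
C=np.array([.5755,.2545])
for a in np.arange(0,np.pi,.262):
    x=np.array([np.cos(a),np.sin(a)]);y=np.array([-x[1],x[0]])
    print(round(a,2),[np.round(proj([*(C+sx*.005*x+sy*.0115*y),.282])).tolist() for sx,sy in((1,1),(1,-1),(-1,-1),(-1,1))])
print(proj([*C,.242]),proj([*C,.282]))
E
```

```text
310.8526313766038 284.7123542627583 209.11030820796378 -0.012511161605586745
[[ 9.786e-01 -1.961e-01 -6.170e-02  5.610e-01]
 [ 2.056e-01  9.338e-01  2.928e-01  3.304e-01]
 [ 2.000e-04 -2.992e-01  9.542e-01  4.807e-01]
 [ 0.000e+00  0.000e+00  0.000e+00  1.000e+00]]
0.0 [[293.0, 216.0], [286.0, 246.0], [272.0, 244.0], [279.0, 213.0]]
0.26 [[289.0, 214.0], [291.0, 245.0], [276.0, 246.0], [274.0, 214.0]]
0.52 [[284.0, 213.0], [295.0, 242.0], [281.0, 247.0], [270.0, 217.0]]
0.79 [[279.0, 213.0], [298.0, 239.0], [286.0, 246.0], [267.0, 220.0]]
1.05 [[275.0, 214.0], [300.0, 235.0], [290.0, 245.0], [265.0, 224.0]]
1.31 [[271.0, 217.0], [301.0, 231.0], [294.0, 243.0], [264.0, 229.0]]
1.57 [[267.0, 220.0], [301.0, 226.0], [297.0, 240.0], [265.0, 233.0]]
1.83 [[265.0, 224.0], [299.0, 222.0], [300.0, 236.0], [266.0, 237.0]]
2.1 [[264.0, 228.0], [296.0, 218.0], [301.0, 231.0], [269.0, 241.0]]
2.36 [[265.0, 233.0], [293.0, 215.0], [301.0, 227.0], [273.0, 244.0]]
2.62 [[266.0, 237.0], [288.0, 213.0], [299.0, 223.0], [277.0, 246.0]]
2.88 [[269.0, 241.0], [284.0, 212.0], [297.0, 219.0], [282.0, 247.0]]
[282.85506207 211.88066897] [282.53398773 229.86558999]
```

View pics/w4z.png

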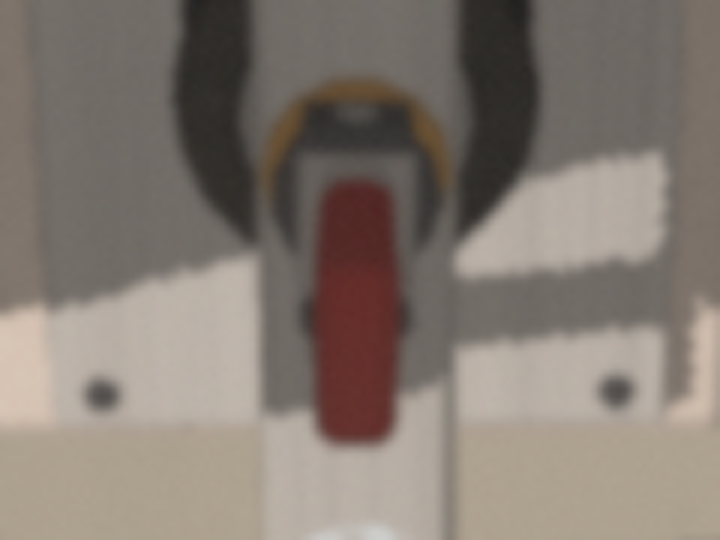

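The crop shows the lever tip as an upright rectangle about 14 px by 30 px, centred at column 284. Its flat faces therefore already face the jaws, with spindle x along about ±0.2 rad. I'm descending and gripping lightly.

carry_out --increments "60 0 0 -25 0 0 0; 60 0 0 -25 0 0 0; 50 0 0 -25 0 0 0; 40 0 0 -16 0 0 0; 25 0 0 0 0 0 0; 15 0 0 0 0 0 0; 9 0 0 0 0 0 0; 9 0 0 0 0 0 0"

```text
time_s: 9.65
eef_pos: [0.5756, 0.2559, 0.2733]
eef_rot: [0.63, 0.776, 0.001, 0.0]
ft_force: [-0.6, 0.3, -0.1]
finger_gap: 0.0096
gripper_force: 29.8
```

```bash
python3 - <<'E'
from h import *
st()
E
```

```text
{'time_s': 9.65, 'eef_pos': [0.5756, 0.2559, 0.2733], 'eef_rot': [0.6303, 0.7763, 0.0007, 0.0003], 'ft_force': [-0.5838, 0.273, -0.0628], 'wrist_torque': [-0.0823, -0.0179, -0.0577], 'finger_gap': 0.0096, 'gripper_force': 29.8324, 'joint_pos': [-0.7207, 0.5175, 0.3738, 1.5506, -0.2032, 1.1104, -0.0944]}
```

carry_out --increments "9.4 0 0 0 0 0 0; 9.4 0 0 0 0 0 0"

```text
time_s: 9.85
eef_pos: [0.5756, 0.2559, 0.2732]
eef_rot: [0.63, 0.776, 0.001, 0.0]
ft_force: [-0.5, -0.3, 4.8]
finger_gap: 0.0095
gripper_force: 30.4
```

carry_out --increments "9.4 0 0 0 0 0 -0.1; 9.4 0 0 0 0 0 -0.1; 9.4 0 0 -1 0 0 -0.1; 9.4 0 0 0 0 0 -0.1; 9.4 0 0 -1 0 0 -0.1"

```text
time_s: 10.35
eef_pos: [0.5763, 0.2558, 0.2717]
eef_rot: [0.804, 0.595, 0.002, 0.0]
ft_force: [-0.9, -1.2, 12.2]
finger_gap: 0.0096
gripper_force: 31.7
```

```bash
python3 - <<'E'
from h import *
st()
E
```

```text
{'time_s': 10.35, 'eef_pos': [0.5763, 0.2558, 0.2717], 'eef_rot': [0.804, 0.5947, 0.0015, 0.0005], 'ft_force': [-0.8782, -1.2031, 12.248], 'wrist_torque': [-0.2979, 0.1307, 0.0429], 'finger_gap': 0.0096, 'gripper_force': 31.7457, 'joint_pos': [-0.7995, 0.5402, 0.5118, 1.5558, -0.284, 1.117, -0.5212]}
```

carry_out --increments "10 0 0 2 0 0 0; 9.7 0 0 0 0 0 0; 9.7 0 0 0 0 0 0"

```text
time_s: 10.65
eef_pos: [0.5759, 0.2557, 0.2726]
eef_rot: [0.802, 0.597, 0.001, 0.0]
ft_force: [3.8, 0.6, 1.0]
finger_gap: 0.0097
gripper_force: 9.5
```

```bash
python3 - <<'E'
from h import *
st()
E
```

```text
{'time_s': 10.65, 'eef_pos': [0.5759, 0.2557, 0.2726], 'eef_rot': [0.8024, 0.5967, 0.0007, 0.0004], 'ft_force': [3.7577, 0.5695, 1.0348], 'wrist_torque': [-0.166, -0.9417, -0.0405], 'finger_gap': 0.0097, 'gripper_force': 9.4597, 'joint_pos': [-0.799, 0.5395, 0.5107, 1.554, -0.2822, 1.1207, -0.5177]}
```

carry_out --increments "9.7 0 0 0 0 0 -0.1; 9.7 0 0 -0.5 0 0 -0.1; 9.7 0 0 0 0 0 -0.1; 9.7 0 0 -0.5 0 0 -0.1"

```text
time_s: 11.05
eef_pos: [0.5762, 0.2555, 0.2716]
eef_rot: [0.906, 0.423, 0.001, 0.0]
ft_force: [4.4, -0.9, 2.0]
finger_gap: 0.0095
gripper_force: 9.5
```

```bash
cat > s.py <<'E'
from h import *
s=bot.get_state();q=s["eef_rot"];yaw=2*np.arctan2(q[1],q[0])
print("yaw",round(yaw,3),"F",np.round(s["ft_force"],1),"T",np.round(s["wrist_torque"],3),"grip",round(float(s["gripper_force"]),1),round(float(s["finger_gap"])*1e3,2),"pos",np.round(s["eef_pos"],4),"j7",round(s["joint_pos"][6],2),"t",s["time_s"])
E
python3 s.py
```

```text
yaw 0.874 F [ 4.4 -0.9  2. ] T [-0.317 -1.087  0.075] grip 9.5 9.47 pos [0.5762 0.2555 0.2716] j7 -0.86 t 11.05
```

carry_out --increments "9.7 0.8 0 0 0 0 -0.1; 9.7 0 0 -0.5 0 0 -0.1; 9.7 0 0 0 0 0 -0.1"

```text
time_s: 11.35
eef_pos: [0.5765, 0.2553, 0.271]
eef_rot: [0.959, 0.283, 0.0, 0.0]
ft_force: [4.9, -2.6, -1.4]
finger_gap: 0.01
gripper_force: 9.0
```

```bash
python3 s.py
```

```text
yaw 0.574 F [ 4.9 -2.6 -1.4] T [-0.469 -0.964  0.093] grip 9.0 9.96 pos [0.5765 0.2553 0.271 ] j7 -1.11 t 11.35
```

carry_out --increments "9.7 1 -0.5 0 0 0 -0.1; 9.7 0 0 -0.5 0 0 -0.1; 9.7 0 0 0 0 0 -0.1"

```text
time_s: 11.65
eef_pos: [0.5768, 0.2549, 0.2702]
eef_rot: [0.991, 0.137, -0.0, 0.0]
ft_force: [2.4, -1.0, -0.8]
finger_gap: 0.0095
gripper_force: 9.0
```

```bash
python3 s.py
```

```text
yaw 0.274 F [ 2.4 -1.  -0.8] T [-0.429 -0.417  0.105] grip 9.0 9.53 pos [0.5768 0.2549 0.2702] j7 -1.35 t 11.65
```

carry_out --increments "9.7 0.5 0 0 0 0 -0.1; 9.7 0 0 -0.5 0 0 -0.1; 9.7 0 0 0 0 0 -0.1"

```text
time_s: 11.95
eef_pos: [0.577, 0.2546, 0.2696]
eef_rot: [1.0, -0.013, -0.001, 0.0]
ft_force: [0.9, -3.7, -0.3]
finger_gap: 0.01
gripper_force: 9.7
```

```bash
python3 s.py
```

```text
yaw -0.026 F [ 0.9 -3.7 -0.3] T [-0.711 -0.07   0.214] grip 9.7 9.95 pos [0.577  0.2546 0.2696] j7 -1.6 t 11.95
```

carry_out --increments "9.7 0 -0.5 0 0 0 -0.1"

```text
time_s: 12.05
eef_pos: [0.577, 0.2544, 0.2694]
eef_rot: [0.998, -0.063, -0.001, 0.0]
ft_force: [0.9, -2.1, -1.9]
finger_gap: 0.0102
gripper_force: 10.2
```

```bash
python3 s.py
```

```text
yaw -0.125 F [ 0.9 -2.1 -1.9] T [-0.464 -0.265  0.208] grip 10.2 10.17 pos [0.577  0.2544 0.2694] j7 -1.68 t 12.05
```

carry_out --increments "9.4 0 -0.5 0 0 0 0; 9.4 0 0 0 0 0 0"

```text
time_s: 12.25
eef_pos: [0.577, 0.2543, 0.2694]
eef_rot: [0.998, -0.059, -0.001, 0.0]
ft_force: [-0.6, -0.0, 0.0]
finger_gap: 0.0099
gripper_force: 17.6
```

```bash
python3 s.py
```

```text
yaw -0.119 F [-0.6 -0.   0. ] T [-0.217  0.053 -0.096] grip 17.6 9.9 pos [0.577  0.2543 0.2694] j7 -1.67 t 12.25
```

carry_out --increments "9.4 0 0 0 0 0 -0.05; 9.4 0 0 0 0 0 -0.05"

```text
time_s: 12.45
eef_pos: [0.5769, 0.2542, 0.2693]
eef_rot: [0.994, -0.11, -0.001, 0.0]
ft_force: [-0.3, -2.2, -3.4]
finger_gap: 0.0098
gripper_force: 17.7
```

```bash
python3 s.py
```

```text
yaw -0.221 F [-0.3 -2.2 -3.4] T [-0.36  -0.107  0.201] grip 17.7 9.79 pos [0.5769 0.2542 0.2693] j7 -1.76 t 12.45
```

carry_out --increments "9.4 0 -0.3 0 0 0 -0.05; 9.4 0 0 -0.4 0 0 -0.05"

```text
time_s: 12.65
eef_pos: [0.577, 0.2541, 0.269]
eef_rot: [0.987, -0.16, -0.001, 0.0]
ft_force: [0.1, -1.8, 0.9]
finger_gap: 0.0099
gripper_force: 18.3
```

```bash
python3 s.py
```

```text
yaw -0.321 F [ 0.1 -1.8  0.9] T [-0.32   0.152  0.237] grip 18.3 9.94 pos [0.577  0.2541 0.269 ] j7 -1.84 t 12.65
```

carry_out --increments "9.4 0 -0.3 0 0 0 -0.05; 9.4 0 0 0 0 0 -0.05"

```text
time_s: 12.85
eef_pos: [0.5769, 0.254, 0.2689]
eef_rot: [0.978, -0.209, -0.001, 0.0]
ft_force: [0.3, -1.7, -3.2]
finger_gap: 0.0095
gripper_force: 18.3
```

```bash
python3 s.py
```

```text
yaw -0.42 F [ 0.3 -1.7 -3.2] T [-0.227 -0.057  0.295] grip 18.3 9.47 pos [0.5769 0.254  0.2689] j7 -1.92 t 12.85
```

The torque rises steadily from its free value of about 0.07 to 0.295 N m, at roughly 0.4–0.5 per rad. That puts the pad about 0.5 rad past the touch, which is snug, so I stop here. Next I release and gently probe which way the lever folds, trying the direction into the post first.

carry_out --increments "12 0 0 0 0 0 0; 30 0 0 0 0 0 0; 30 0 0 9 0 0 0; 30 0 0 9 0 0 0; 30 2 4 0 0 0 0; 30 2 4 0 0 0 0; 30 1 2 0 0 0 0; 30 0 0 0 0 0 0"

```text
time_s: 13.65
eef_pos: [0.5824, 0.263, 0.2873]
eef_rot: [0.978, -0.21, -0.0, 0.001]
ft_force: [-0.7, -3.2, 3.1]
finger_gap: 0.0303
gripper_force: 1.8
```

```bash
python3 s.py; python3 - <<'E'
from h import *
p=look("wrist",["lever_tip","spindle"])
cv2.imwrite("pics/w5.png",p["pixels"])
E
```

```text
yaw -0.423 F [-0.7 -3.2  3.1] T [-0.789  0.372  0.007] grip 1.8 30.29 pos [0.5824 0.263  0.2873] j7 -1.95 t 13.65
wrist lever_tip [([0.5771, 0.2535, 0.2824], 0.68)]
wrist spindle [([0.5736, 0.2531, 0.2255], 0.75)]
```

View pics/w5.png

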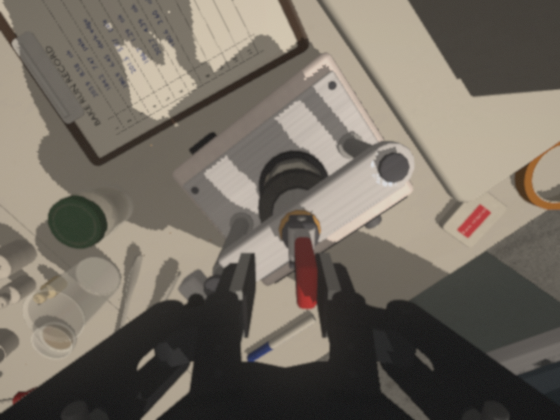

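The wrist view shows the lever (307,270) just touching the right finger, nearly upright. I'm pushing a little further.

carry_out --increments "30 1.5 3 0 0 0 0; 30 0 0 0 0 0 0"

```text
time_s: 14.0
eef_pos: [0.5831, 0.2638, 0.2872]
eef_rot: [0.978, -0.211, -0.001, 0.002]
ft_force: [-7.0, -10.0, 5.0]
finger_gap: 0.0305
gripper_force: 6.2
```

```bash
python3 s.py
```

```text
yaw -0.425 F [ -7. -10.   5.] T [-2.412  1.486 -0.018] grip 6.2 30.55 pos [0.5831 0.2638 0.2872] j7 -1.95 t 14.0
```

carry_out --increments "30 -3 -6 0 0 0 0; 30 -4 -9 0 0 0 0; 30 -4 -8 0 0 0 0; 30 -1.5 -3 0 0 0 0; 30 0 0 0 0 0 0"

```text
time_s: 14.5
eef_pos: [0.5714, 0.2411, 0.2875]
eef_rot: [0.978, -0.209, 0.0, -0.001]
ft_force: [0.6, 2.0, -0.8]
finger_gap: 0.0297
gripper_force: 0.7
```

```bash
python3 s.py
```

```text
yaw -0.422 F [ 0.6  2.  -0.8] T [ 0.218 -0.273  0.052] grip 0.7 29.7 pos [0.5714 0.2411 0.2875] j7 -1.91 t 14.5
```

The lever yields with about 2 N towards (-0.41,-0.91) and is hard against a stop the other way, so that is the fold direction. I'll close the fingers and push from behind, tips leading.

carry_out --increments "30 0 0 20 0 0 0; 30 0 0 20 0 0 0; 20 10 22 0 0 0 0; 10 10 22 0 0 0 0; 0 0 0 0 0 0 0; 0 0 0 -18 0 0 0; 0 0 0 -18 0 0 0; 0 0 0 0 0 0 0"

```text
time_s: 15.3
eef_pos: [0.5902, 0.2845, 0.2891]
eef_rot: [0.978, -0.21, -0.002, 0.001]
ft_force: [-1.1, 1.0, 0.1]
finger_gap: 0.0003
gripper_force: 0.0
```

```bash
python3 s.py; python3 - <<'E'
from h import *
for c in ("wrist","top","scene"): look(c,["swing_knob","lever_tip","spindle"],c+"6.png")
E
```

```text
yaw -0.422 F [-1.1  1.   0.1] T [-0.068  0.063 -0.039] grip 0.0 0.3 pos [0.5902 0.2845 0.2891] j7 -1.98 t 15.3
wrist swing_knob [([0.556, 0.3487, 0.2175], 0.9)]
wrist lever_tip [([0.5731, 0.2473, 0.2801], 0.89)]
wrist spindle [([0.5743, 0.2545, 0.2239], 0.94)]
top swing_knob [([0.5521, 0.3482, 0.2171], 0.81)]
top lever_tip [([0.3751, 0.4778, -0.0008], 0.17)]
top spindle []
scene swing_knob [([0.5544, 0.3514, 0.218], 0.88)]
scene lever_tip [([0.5737, 0.2451, 0.2781], 0.64), ([0.5751, 0.2527, 0.2203], 0.3)]
scene spindle [([0.5743, 0.2533, 0.221], 0.74)]
```

View pics/wrist6.png

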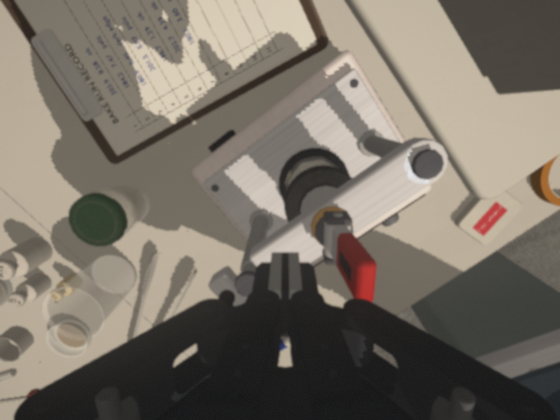

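The wrist view shows the lever (355,265) now tilted right, away from the closed fingertips at (287,275). The knob is unchanged, so the bar is still home. I'm pushing the lever along its arc.

carry_out --increments "0 -4 -9 1 0 0 0; 0 -4 -9 0 0 0 0; 0 -2 -4 0 0 0 0; 0 -2 -4 0 0 0 0; 0 0 0 0 0 0 0"

```text
time_s: 16.4
eef_pos: [0.5794, 0.2584, 0.2927]
eef_rot: [0.978, -0.21, 0.0, -0.0]
ft_force: [1.0, 0.6, 0.7]
finger_gap: 0.0003
gripper_force: 0.6
```

```bash
python3 s.py
```

```text
yaw -0.423 F [1.  0.6 0.7] T [ 0.194 -0.268  0.046] grip 0.6 0.28 pos [0.5794 0.2584 0.2927] j7 -1.94 t 16.4
```

carry_out --increments "0 -2.5 -6 -3 0 0 0; 0 -2.5 -6 -3 0 0 0; 0 -2.5 -5 -4 0 0 0; 0 0 0 0 0 0 0"

```text
time_s: 16.8
eef_pos: [0.5717, 0.2404, 0.2823]
eef_rot: [0.978, -0.21, -0.0, 0.0]
ft_force: [0.7, 0.6, 1.3]
finger_gap: 0.0
gripper_force: 0.3
```

```bash
python3 s.py; python3 - <<'E'
from h import *
for c in ("wrist","scene"): look(c,["swing_knob","lever_tip"])
E
```

```text
yaw -0.424 F [0.7 0.6 1.3] T [ 0.033 -0.104  0.064] grip 0.3 0.01 pos [0.5717 0.2404 0.2823] j7 -1.91 t 16.8
wrist swing_knob [([0.5564, 0.3485, 0.2145], 0.93)]
wrist lever_tip [([0.5602, 0.2222, 0.2674], 0.75), ([0.5759, 0.2549, 0.2256], 0.21)]
scene swing_knob [([0.5576, 0.3514, 0.2219], 0.88), ([0.5752, 0.2525, 0.1562], 0.18)]
scene lever_tip [([0.5739, 0.2542, 0.1544], 0.64), ([0.5607, 0.2215, 0.2654], 0.52)]
```

carry_out --increments "0 -1.5 -4 -3 0 0 0; 0 -1.5 -4 -4 0 0 0; 0 -1.5 -3 -4 0 0 0; 0 -1.5 -3 -5 0 0 0; 0 0 0 0 0 0 0"

```text
time_s: 17.6
eef_pos: [0.5658, 0.2278, 0.2662]
eef_rot: [0.978, -0.21, -0.0, -0.0]
ft_force: [0.1, 2.0, 1.3]
finger_gap: 0.0
gripper_force: 0.9
```

```bash
python3 s.py
```

```text
yaw -0.422 F [0.1 2.  1.3] T [ 0.291  0.019 -0.037] grip 0.9 0.03 pos [0.5658 0.2278 0.2662] j7 -1.88 t 17.6
```

carry_out --increments "0 -0.7 -1.7 -4 0 0 0; 0 -0.7 -1.7 -4 0 0 0; 0 0 0 0 0 0 0"

```text
time_s: 17.9
eef_pos: [0.5646, 0.2247, 0.2583]
eef_rot: [0.978, -0.209, -0.0, -0.0]
ft_force: [-0.4, 2.5, 2.2]
finger_gap: 0.0
gripper_force: 1.1
```

```bash
python3 s.py
```

```text
yaw -0.422 F [-0.4  2.5  2.2] T [ 0.484  0.052 -0.096] grip 1.1 0.03 pos [0.5646 0.2247 0.2583] j7 -1.87 t 17.9
```

Next I press straight down in small steps to the stop.

carry_out --increments "0 -0.5 -1 -3 0 0 0; 0 0 0 -3 0 0 0; 0 0 0 0 0 0 0"

```text
time_s: 18.2
eef_pos: [0.5643, 0.2236, 0.2533]
eef_rot: [0.978, -0.209, 0.0, -0.001]
ft_force: [-1.8, 4.2, 10.3]
finger_gap: -0.0004
gripper_force: 5.4
```

carry_out --increments "0 0 0 -2 0 0 0; 0 0 0 0 0 0 0"

```text
time_s: 18.4
eef_pos: [0.5645, 0.2235, 0.2527]
eef_rot: [0.978, -0.209, 0.001, -0.001]
ft_force: [-7.0, 3.4, 22.4]
finger_gap: 0.0002
gripper_force: 11.4
```

```bash
python3 s.py
```

```text
yaw -0.422 F [-7.   3.4 22.4] T [0.796 1.459 0.033] grip 11.4 0.17 pos [0.5645 0.2235 0.2527] j7 -1.86 t 18.4
```

carry_out --increments "0 0 0 5 0 0 0; 0 -2.5 -6 0 0 0 0; 0 -2.5 -6 0 0 0 0; 0 0 0 -3 0 0 0; 0 0 0 -2 0 0 0; 0 0 0 0 0 0 0"

```text
time_s: 19.0
eef_pos: [0.559, 0.2088, 0.2521]
eef_rot: [0.978, -0.211, 0.0, 0.0]
ft_force: [-8.9, -6.0, 23.4]
finger_gap: -0.0001
gripper_force: 11.8
```

```bash
python3 s.py
```

```text
yaw -0.425 F [-8.9 -6.  23.4] T [-1.114  1.982  0.046] grip 11.8 -0.06 pos [0.559  0.2088 0.2521] j7 -1.84 t 19.0
```

carry_out --increments "0 0 0 10 0 0 0; 0 0 0 30 0 0 0; 0 0 0 40 0 0 0; 0 -20 0 40 0 0 0; 0 -25 0 20 0 0 0; 0 -25 25 0 0 0 0; 0 -10 25 0 0 0 0; 0 0 0 0 0 0 0"

```text
time_s: 19.8
eef_pos: [0.4772, 0.2654, 0.3895]
eef_rot: [0.978, -0.207, -0.001, -0.0]
ft_force: [-0.7, 1.0, -0.2]
finger_gap: -0.0001
gripper_force: 0.0
```

```bash
python3 s.py; python3 - <<'E'
from h import *
for c in ("wrist","top","scene"):
    p=look(c,["swing_knob","lever_tip","spindle","thread","jar"])
    if c=="scene": a=cv2.resize(p["pixels"][100:260,220:380],(600,600),interpolation=cv2.INTER_CUBIC)
    cv2.imwrite(f"pics/{c}9.png",p["pixels"])
cv2.imwrite("pics/s9.png",a)
E
```

```text
yaw -0.416 F [-0.7  1.  -0.2] T [ 0.016 -0.042  0.004] grip 0.0 -0.14 pos [0.4772 0.2654 0.3895] j7 -2.09 t 19.8
wrist swing_knob [([0.5572, 0.3468, 0.2158], 0.79), ([0.573, 0.2548, 0.2276], 0.47)]
wrist lever_tip [([0.5518, 0.2038, 0.2267], 0.71), ([0.5558, 0.3494, 0.2158], 0.41)]
wrist spindle [([0.5699, 0.2545, 0.2247], 0.7)]
wrist thread [([0.5748, 0.2509, 0.2051], 0.79), ([0.5769, 0.2547, -0.0041], 0.52)]
wrist jar [([0.5782, 0.2551, 0.0668], 0.57)]
top swing_knob [([0.5499, 0.3462, 0.2188], 0.93)]
top lever_tip [([0.5561, 0.5703, 0.0006], 0.62)]
top spindle [([0.5788, 0.2562, 0.2231], 0.68)]
top thread [([0.5765, 0.2523, 0.1991], 0.95)]
top jar [([0.574, 0.2559, 0.0656], 0.49)]
scene swing_knob [([0.5568, 0.3488, 0.2189], 0.8)]
scene lever_tip [([0.5538, 0.2014, 0.2221], 0.79)]
scene spindle [([0.5722, 0.2528, 0.2191], 0.87), ([0.5531, 0.3552, 0.2214], 0.33)]
scene thread [([0.5747, 0.2536, 0.1997], 0.66), ([0.5758, 0.2515, 0.0021], 0.61)]
scene jar [([0.5759, 0.2549, 0.0677], 0.78)]
```

View pics/wrist9.png

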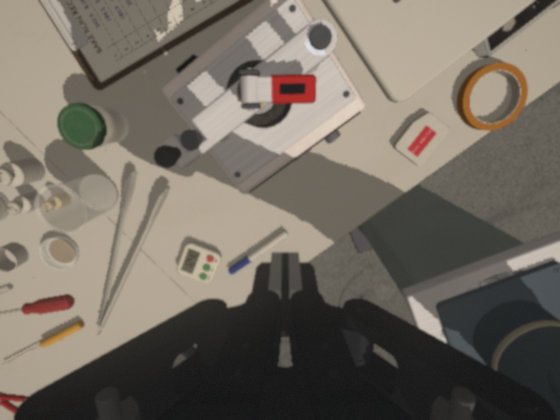

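View pics/s9.png

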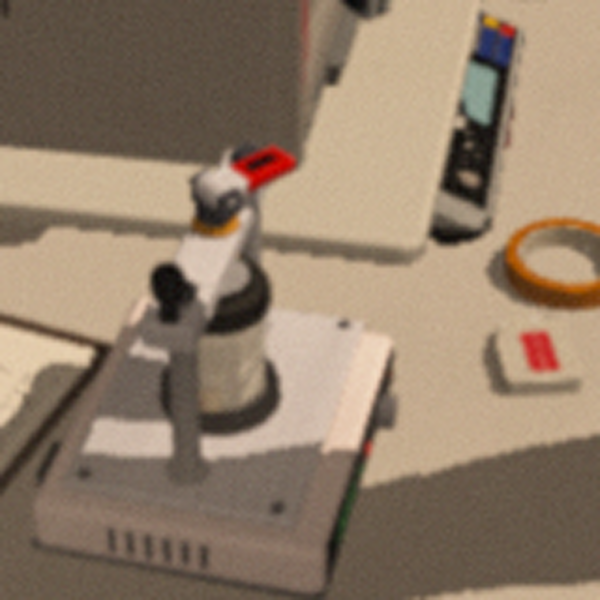

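The wrist view shows the lever folded flat, from (258,88) to (315,88), and the knob (168,155), cap nut (190,140) and bar still in line. The scene crop shows the lever level at (265,168) and the bar against the left post. The jar is upright and the bystanders haven't moved. I'm handing in the job.

```bash
python3 -c "
from cell import bot
print(bot.close_job())"
```

```text
the job is handed in; nothing more can be done
None
```

I handed the job in at about 20 s: the clamp arm is home against the left post, the pad is snug (an estimated 0.5 rad past the touch) and the lever is folded down to its stop; the hand-in gave no verdict.

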